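Stack a drying tier over the mirror blank

ROBOT

A 6-joint arm with a two-finger parallel gripper is mounted at the origin on the work surface. World frame = base frame: x ahead of the robot, y to its left, z up, the work surface at z = 0. Lengths are in m, angles in degrees, forces in N, time in s.
With the tool pointing down it reaches from about 0.25 to 0.725 m from the base axis. Payload 9.7 kg.
Tool frame: the origin (TCP) lies at the very end of the fingers, on their centre line; the grasp point (between the pads) lies 19 mm behind it; y points along the fingers, x is the direction in which the jaws open and shut, and the axes are right-handed (so a half turn about y gives the same grasp; the last joint's range is limited). The gripper opens to 85 mm and grips with 20 to 120 N. Pads are 22 mm wide; open, the fingers measure 114 mm over their backs; the gripper's body (76 mm by 85 mm) begins 54 mm behind the grasp point. The pads swing forward as they close: fully open they stand 13 mm farther back than shut.
Start: joints at [-64.458, 4.979, 10.078, 95.1, 0, 90], TCP at [0.237, -0.496, 0.231] pointing down, gripper open.
Joint ranges: [-179.16, 179.16], [-48.56, 103.87], [-65.8, 70.77], [-126.05, 130.52], [-82.76, 87.17], [-180, 180]. Speed limits (degrees/s): [127.2, 127.2, 147.25, 180, 180, 180].

INTERFACE

Orientations are given as [roll, pitch, yaw] about the fixed x, y, z axes, in that order (R = Rz(yaw) Ry(pitch) Rx(roll)).
In Python, from workcell import bot gives the robot as it stands.
- The arm moves only by the shell command python3 -m jog 'ROWS' [FORCE]. ROWS is JSON, a list of rows, each a list of 7 numbers: the closure, from 0 (fully open) to 1 (shut), then the shift along the world's x, y, z in units of 25 mm (1.0 is 25 mm), then the turn, a rotation vector about the world's x, y, z in units of 5 degrees (1.0 is 5 degrees). A call has 1 to 5 rows; each row is the pose to reach, as a shift and turn from the pose commanded when the call began; what a row does not reach only later rows make up. A row lasts 1/10 s, in which the tool goes at most 50 mm and 8.59 degrees, less where a joint would pass 70% of its speed; a pose out of reach is approached as far as the arm can. A call with a gripper value outside its range is refused whole. The fingers move at their own pace and stop on an object; FORCE is the grip in N (left out, the last holds). Time passes only in rows, so rows that repeat a pose let the fingers close. It gives the time, the measured TCP pose, the force and the opening at its end, in the units of the state.
- bot.get_obs(): the state, without advancing time (a new reading comes with each control period).
- bot.camera(name): name is "scene" or "top"; returns (picture, depth): 400x640x3 uint8, red, green, blue; 400x640 float32, m along the optical axis (not along the pixel's ray), 0 where there is no reading.
- bot.camera_model(name): a dict with "fx", "fy", "cx", "cy" (pixels), "rvec" (rotation vector, rad) and "tvec" (3), from world to camera coordinates, as OpenCV has them. Camera axes: x right, y down, z forward; pixel columns grow to the right and rows downward; lengths in m; the calibration is good to about 2 mm. A picture is of the moment at which its call begins. camera_model takes no time and is no camera call.
- bot.job_done(): hands the job in, once; it reports no verdict.
Trained networks look in the newest picture that a camera, given by its name, has taken for a name from the list of things; names that differ only in an ending like _2 or _b are one class to them, and where a whole thing is asked for, a point or a joint stands for the part that bears it (a point fixed in the world has none). Each returns a list of dicts, best first, with "conf" (0 to 1); they miss things now and then, are a little off and sometimes report something else, mostly with a low value. They report only what shows in the picture. A call takes as long as a camera call. They do not tell look-alikes from the thing itself.
- bot.regions_of(camera, label): "pixels" (400x640 bool, what is visible of it) and "point" ([row, column] in pixels, amid what is visible of it).
The state is a dict: "time": time; "q": joint angles; "qd": joint speeds; "joint_efforts": joint torques, N m; "ee_pos": TCP position; "tcp_rot": TCP orientation; "wrist_force": force on the tool from outside, world axes, zero at the start; "torque": the same for the moment, N m; "opening": finger opening in m.
Only numpy, scipy, OpenCV 4.12 (cv2) and the standard library are available. Lean on these libraries where they do the work, as an engineer would, in place of code of your own. Each camera call takes 0.05 s, during which the arm holds its last target. There are 200 camera calls.

TASK

In the mirror-grinding shop, pick up the empty stacking tier (the four-legged rack with the wooden carrying handle) and stack it on the low frame that holds the large glass mirror blank, so that all four corner posts sit fully down in that frame's corner cups and the tier stands level. Lower it gently rather than dropping it, let go, and leave the mirror blank lying where it is; the other low frame, which holds the small white lapping tool, is not the one.

Things in the scene. Friction and masses are not known exactly. Their poses are not given: they have to be found in the camera images.
- tier: Loose stacking tier, 200 x 154 x 175 mm, 0.6 kg, standing on the bench: 4 round posts (16 mm thick, at x +-75, y +-52) below a slatted tray with corner cups. Origin: middle, at foot level, z up, x along its long side. Wooden handle bar along x over the middle: 18 mm wide (y), 20 high, 120 free length, its centre 165 above the origin, 59 clear below. Cup rims at 125. Weight hangs under the bar's middle.
- base_frame: Low frame holding the mirror blank, fixed, 200 x 154 x 48 mm, no posts or handle. Origin: middle, on the bench, z up, x along its long side. Flared square cups centred at x +-75, y +-52: 24 mm wide inside at the floor (height 12), 44 at the mouth (48). A stacked tier's origin is 12 mm above this one, long sides parallel, either way round. The flare guides posts up to about 12 mm off centre.
- mirror: Loose greenish frosted-glass mirror blank, a disc 96 mm in diameter and 20 mm thick, lying on the slats of the base frame between its cups. Origin: centre of its underside, 26 mm above the bench.
- spare_frame: Second low frame, same make, size, origin and axes, fixed, holding a small white tiled lapping tool (68 mm disc, top 46 mm above the bench); not to be used. Small jars up to 62 mm tall stand on the bench between the frames and the tier: carry the tier with its feet above them.
There are look-alikes about, which are no part of the job. There is more than one size of the tier; the one meant has the size given above.

How it is judged:
By the outcome, as a careful person would: the job done as asked, in the order asked, and still so for the second after the job is handed in, with the robot touching nothing.
It also fails if it takes over 42 s, if anything falls off the work surface, if the arm or the gripper's body presses on something with over 40 N, if the wrist force passes 120 N, or if a joint passes its speed limit or range.

## Working session

There is one attempt and no reset: what is moved stays moved. The work goes in short steps, Python scripts to look and compute and a shell command to move; the robot and the scene stay as the last step left them, time stands still between calls to the robot, and variables do not carry over. Pictures are saved under pics/ and viewed, about 8 in all and at most 12, crops included, and the job is handed in when it is done.

```bash
mkdir -p pics; cat > h.py <<'E'
import numpy as np, cv2
from workcell import bot
def cam(n):
    m=bot.camera_model(n); R=cv2.Rodrigues(np.array(m["rvec"],float))[0]; return m,R,np.array(m["tvec"],float).ravel()
def cloud(n,d):
    m,R,t=cam(n); v,u=np.mgrid[:400,:640]
    P=np.stack([(u-m["cx"])/m["fx"]*d,(v-m["cy"])/m["fy"]*d,d],-1)
    W=(P-t)@R; W[d<=0]=np.nan; return W
def save(f,im): cv2.imwrite("pics/"+f,cv2.cvtColor(im,cv2.COLOR_RGB2BGR))
E
python3 - <<'E'
from h import *
ims=[]
for n in("top","scene"):
    im,d=bot.camera(n); ims.append(im); W=cloud(n,d); np.savez("/tmp/"+n,im=im,W=W)
    for l in("tier","base_frame","spare_frame","mirror"):
        for r in bot.regions_of(n,l):
            p=W[r["pixels"]]; print(n,l,round(r["conf"],2),np.round(r["point"]),np.round(np.nanmin(p,0),3),np.round(np.nanmax(p,0),3),np.round(np.nanmedian(p,0),3))
    save(n+"0.png",im)
o=bot.get_obs();print(o["time"],o["ee_pos"],o["tcp_rot"],o["wrist_force"],o["opening"])
E
```

```text
top tier 0.92 [263. 257.] [ 0.242  0.174 -0.004] [0.402 0.317 0.134] [0.323 0.232 0.077]
top tier 0.82 [244. 147.] [ 0.281  0.406 -0.003] [0.449 0.597 0.135] [0.364 0.496 0.077]
top tier 0.65 [155. 225.] [ 0.459  0.209 -0.005] [0.727 0.43  0.182] [0.568 0.296 0.104]
top base_frame 0.59 [227. 478.] [ 0.337 -0.431 -0.002] [ 0.561 -0.216  0.056] [ 0.442 -0.313  0.026]
top spare_frame 0.68 [173. 350.] [ 0.417 -0.085 -0.004] [0.616 0.073 0.055] [ 0.524 -0.003  0.026]
top spare_frame 0.42 [230. 480.] [ 0.337 -0.431 -0.003] [ 0.56  -0.216  0.056] [ 0.445 -0.315  0.026]
top mirror 0.74 [209. 482.] [ 0.4   -0.358  0.001] [ 0.499 -0.264  0.053] [ 0.446 -0.309  0.047]
scene tier 0.85 [147. 373.] [ 0.151  0.17  -0.003] [0.496 0.34  0.131] [0.349 0.229 0.077]
scene tier 0.71 [136. 468.] [ 0.137  0.353 -0.005] [0.467 0.697 0.13 ] [0.372 0.498 0.076]
scene tier 0.62 [188. 445.] [ 0.324  0.209 -0.003] [0.681 0.514 0.179] [0.588 0.291 0.105]
scene base_frame 0.98 [258. 144.] [ 0.267 -0.423 -0.002] [ 0.564 -0.218  0.052] [ 0.494 -0.324  0.03 ]
scene spare_frame 0.73 [239. 309.] [ 0.363 -0.084 -0.002] [0.624 0.093 0.052] [ 0.555 -0.009  0.027]
scene mirror 0.78 [239. 152.] [ 0.366 -0.358  0.001] [ 0.515 -0.264  0.051] [ 0.462 -0.312  0.047]
0.5 [ 0.23711494 -0.49623867  0.2312272 ] [-9.00013245e+01  5.72556367e-03 -6.44583691e+01] [0.77590446 0.31026446 0.89998147] 0.08555222597982788
```

View pics/top0.png

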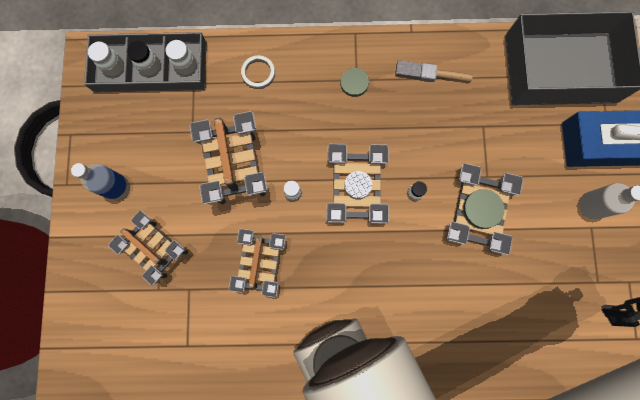

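View pics/scene0.png

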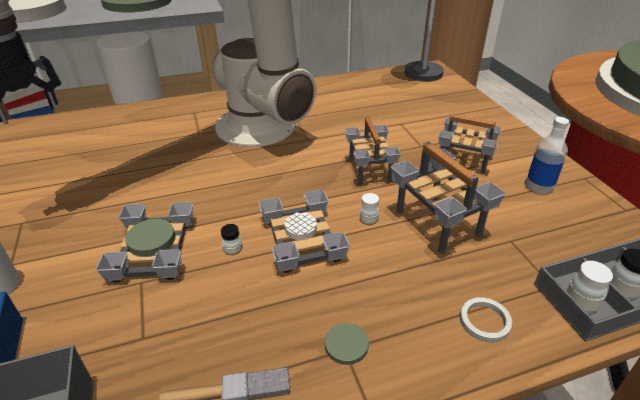

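The three tier-like racks in the top view are at (row 155, col 225), which is large, and (263, 257) and (244, 147), which are small with tops at about 0.13 m. Only the one at (155, 225) reaches the specified height of about 0.175 m. The low frames are at (227, 478), which holds the green mirror, and (173, 350), which holds the white lapping tool. I choose the large tier and the frame at (227, 478), and will fit both now.

```bash
python3 - <<'E'
from h import *
def fit(n,box,zr):
    W=np.load("/tmp/%s.npz"%n)["W"]
    x,y,z=W[...,0],W[...,1],W[...,2]
    m=(x>box[0])&(x<box[1])&(y>box[2])&(y<box[3])&(z>zr[0])&(z<zr[1])
    m=cv2.morphologyEx(m.astype(np.uint8),cv2.MORPH_OPEN,np.ones((2,2)))>0
    p=W[m][:,:2].astype(np.float32)
    r=cv2.minAreaRect(p*1000); print(n,zr,m.sum(),r, "zmed",np.median(W[m][:,2]))
    return m
for n in("top","scene"):
    fit(n,(.44,.72,.18,.42),(.112,.132))
    fit(n,(.44,.72,.18,.42),(.166,.185))
    fit(n,(.32,.58,-.44,-.20),(.036,.056))
z=np.load("/tmp/top.npz");W=z["W"];im=z["im"]
c=np.hstack([cv2.resize(im[100:220,170:290],(400,400)),cv2.resize(im[150:270,425:545],(400,400))]);save("crop1.png",c)
E
```

```text
top (0.112, 0.132) 641 ((589.4500732421875, 316.88653564453125), (246.1425018310547, 177.90853881835938), 10.492609024047852) zmed nan
top (0.166, 0.185) 579 ((598.5184936523438, 313.6064147949219), (220.42733764648438, 22.88429832458496), 18.18743324279785) zmed nan
top (0.036, 0.056) 1767 ((nan, nan), (0.0, 0.0), 0.0) zmed nan
scene (0.112, 0.132) 1164 ((534.8648071289062, 374.4643249511719), (226.606689453125, 357.11029052734375), 27.728708267211914) zmed nan
scene (0.166, 0.185) 562 ((512.212158203125, 352.49371337890625), (121.84619903564453, 258.395263671875), 47.76939392089844) zmed nan
scene (0.036, 0.056) 2563 ((426.36053466796875, -313.3141174316406), (145.64947509765625, 251.34046936035156), 77.3678207397461) zmed nan
```

View pics/crop1.png

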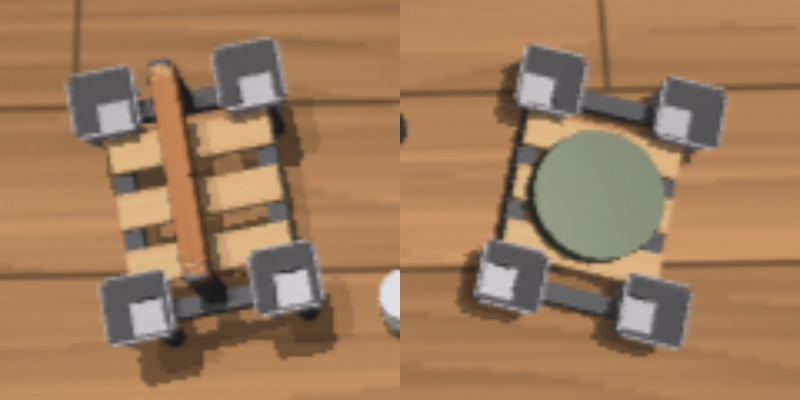

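The crop shows the tall tier on the left, with cup rims around crop points (104,103), (249,75), (138,310) and (286,279). The mirror frame is on the right, with rims around (151,80), (290,112), (112,276) and (254,311). I project these rim centres at their known heights, fit the poses, and check the overlay in both cameras.

```bash
cat >> h.py <<'E'
def ray(n,u,v,z):
    m,R,t=cam(n); c=-R.T@t; d=R.T@np.array([(u-m["cx"])/m["fx"],(v-m["cy"])/m["fy"],1]); return (c+d*(z-c[2])/d[2])[:2]
def proj(n,P):
    m,R,t=cam(n); K=np.array([[m["fx"],0,m["cx"]],[0,m["fy"],m["cy"]],[0,0,1.]])
    return cv2.projectPoints(np.array(P,float).reshape(-1,3),R,t,K,None)[0].reshape(-1,2)
def pose(pts):  # 4 cup centres, order (-,+),(+,... ) matched to local
    L=np.array([[-75,52],[-75,-52],[75,52],[75,-52]])/1000.
    best=None
    for perm in ([0,1,2,3],[1,0,3,2],[2,3,0,1],[3,2,1,0]):
        Q=L[perm]; A=Q-Q.mean(0);B=pts-pts.mean(0)
        th=np.arctan2((A[:,0]*B[:,1]-A[:,1]*B[:,0]).sum(),(A*B).sum())
        R=np.array([[np.cos(th),-np.sin(th)],[np.sin(th),np.cos(th)]]); e=np.linalg.norm(A@R.T-B,axis=1).max()
        if best is None or e<best[0]-1e-6: best=(e,pts.mean(0),np.degrees(th))
    return best
def cubes(x,y,th,h,s=.025):
    c,sn=np.cos(np.radians(th)),np.sin(np.radians(th)); out=[]
    for a in(-.075,.075):
        for b in(-.052,.052):
            out.append([[x+c*(a+i)-sn*(b+j),y+sn*(a+i)+c*(b+j),h] for i,j in((-s,-s),(s,-s),(s,s),(-s,s))])
    return out
def overlay(n,im,items,roi,f,k=4):
    v0,v1,u0,u1=roi; o=cv2.resize(im[v0:v1,u0:u1],None,fx=k,fy=k,interpolation=cv2.INTER_CUBIC)
    for P in items:
        q=((proj(n,P)-[u0,v0]+.5)*k).astype(np.int32); cv2.polylines(o,[q],True,(255,0,255),1)
    save(f,o); return o
E
python3 - <<'E'
from h import *
res=[]
for cs,u0,v0,z in(([(104,103),(249,75),(138,310),(286,279)],170,100,.125),([(151,80),(290,112),(112,276),(254,311)],425,150,.048)):
    p=np.array([ray("top",u0+a/3.333-.35,v0+b/3.333-.35,z) for a,b in cs]); e,c,th=pose(p)
    print(np.round(p,4).tolist(),"spans",np.linalg.norm(p[0]-p[1]),np.linalg.norm(p[0]-p[2]),"pose",c,th,"err",e); res.append((c[0],c[1],th,z))
t,b=np.load("/tmp/top.npz")["im"],np.load("/tmp/scene.npz")["im"]
it=sum([cubes(*r) for r in res],[])
x,y,th,_=res[0];R=cv2.Rodrigues(np.array([0,0,np.radians(th)]))[0]
it.append([R@[a,bb,.175]+[x,y,0] for a,bb in((-.06,-.009),(.06,-.009),(.06,.009),(-.06,.009))])
k=3
A=overlay("top",t,it,(100,220,170,290),"a.png",k);B=overlay("top",t,it,(150,270,425,545),"a.png",k)
C=overlay("scene",b,it,(130,250,385,505),"a.png",k);D=overlay("scene",b,it,(190,310,85,205),"a.png",k)
g=np.vstack([np.hstack([A,B]),np.hstack([C,D])]); save("ov1.png",cv2.resize(g,(600,600)))
E
```

```text
[[0.6318, 0.363], [0.6502, 0.261], [0.4829, 0.3356], [0.5027, 0.2339]] spans 0.10365901266167513 0.15131205028351577 pose [0.56689324 0.29836961] -169.53231369788787 err 0.0007987040058140819
[[0.5335, -0.2836], [0.5073, -0.3837], [0.3888, -0.2451], [0.3617, -0.3452]] spans 0.10345883093420459 0.14973601482504795 pose [ 0.44782143 -0.31440646] 165.12320837804114 err 0.00042785379004386297
```

View pics/ov1.png

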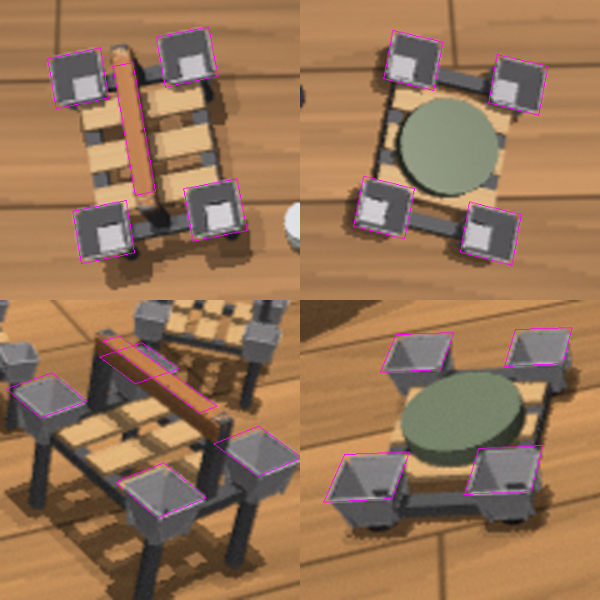

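The overlay matches the cups in both cameras. Tier: (0.567, 0.298) with yaw 10.5°. Base frame: (0.448, −0.314) with yaw −14.9°. Next I travel over to the tier with jaw yaw 100.5°, checking the joint 6 sense on the first call.

```bash
python3 -m jog '[[0,0.6,1.6,0.5,0,0,1.6],[0,1.3,3.2,1,0,0,3.2],[0,2,4.8,1.5,0,0,4.8],[0,2.6,6.4,2,0,0,6.4],[0,3.3,8,2,0,0,8]]'; python3 -c "
from workcell import bot;print(bot.get_obs()['q'])"
```

```text
time: 1.0
ee_pos: [0.32, -0.295, 0.2831]
tcp_rot: [-90.1, -0.2, -24.2]
wrist_force: [1.5, 0.4, 0.0]
opening: 0.0851
[-4.26645431e+01 -9.24001505e+00  2.13521723e+00  1.01213572e+02
 -1.38283045e-04  7.14979840e+01]
```

```bash
python3 -m jog '[[0,3.3,8,0,0,0,8.3],[0,3.3,8,0,0,0,8.3],[0,3.3,8,0,0,0,8.3],[0,3.3,8,0,0,0,8.3],[0,3.3,8,0,0,0,8.3]]'; python3 -m jog '[[0,3.3,8,0,0,0,8.3],[0,3.3,8,0,0,0,8.3],[0,3.3,8,0,0,0,8.3],[0,3.3,8,0,0,0,8.3],[0,3.3,8,0,0,0,8.3]]'; python3 -c "
from workcell import bot;print(bot.get_obs()['q'])"
```

```text
time: 1.5
ee_pos: [0.403, -0.0928, 0.2814]
tcp_rot: [-90.0, -0.1, 17.6]
wrist_force: [-0.5, -1.1, 0.4]
opening: 0.0854
time: 2.0
ee_pos: [0.4855, 0.1075, 0.2805]
tcp_rot: [-90.0, -0.0, 59.1]
wrist_force: [-0.5, -0.2, -0.0]
opening: 0.0854
[ 1.24603378e+01 -8.38454944e-01  9.62647357e+00  1.00494974e+02
  3.71088565e-02  4.33884020e+01]
```

```bash
python3 -m jog '[[0,3.26,7.64,0,0,0,8.28],[0,3.26,7.64,0,0,0,8.28],[0,3.26,7.64,0,0,0,8.28],[0,3.26,7.64,0,0,0,8.28],[0,3.26,7.64,0,0,0,8.28]]'; python3 -m jog '[[0,0,0,0,0,0,0],[0,0,0,-1,0,0,0],[0,0,0,-2,0,0,0],[0,0,0,-2.8,0,0,0],[0,0,0,-2.8,0,0,0]]'; python3 - <<'E'
from h import *
o=bot.get_obs();print(o["ee_pos"],o["tcp_rot"],o["q"])
for n,roi in(("top",(90,230,150,330)),("scene",(90,260,360,540))):
    im,d=bot.camera(n); np.savez("/tmp/%s1"%n,im=im)
    p=np.array(o["ee_pos"]); a=np.radians(100.5); j=np.array([np.cos(a),np.sin(a),0])*.0425
    O=overlay(n,im,[[p-j,p+j]],roi,n+"1.png",3)
    globals()[n]=O
h=max(top.shape[0],scene.shape[0]); P=lambda a:cv2.copyMakeBorder(a,0,h-a.shape[0],0,0,0)
g=np.hstack([P(top),P(scene)]);save("g1.png",cv2.resize(g,(800,int(h*800/g.shape[1]))))
E
```

```text
time: 2.5
ee_pos: [0.5671, 0.2993, 0.2778]
tcp_rot: [-89.8, 0.0, 100.5]
wrist_force: [0.7, -1.2, -0.2]
opening: 0.0856
time: 3.0
ee_pos: [0.565, 0.2931, 0.2092]
tcp_rot: [-89.8, 0.1, 99.7]
wrist_force: [0.3, -0.2, -0.0]
opening: 0.085
[0.56501102 0.29308903 0.20918999] [-8.98054071e+01  7.16863133e-02  9.96880698e+01] [ 2.74212279e+01  1.71302630e+01  2.16670835e+01  9.47440019e+01
 -9.00991688e-03  1.77332961e+01]
```

View pics/g1.png

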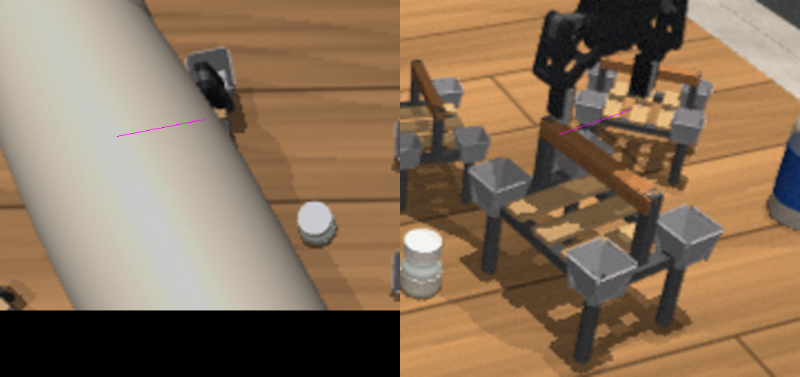

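The fingers straddle the bar above its middle, and the measured pose is about 5 mm short in y. I correct that, descend and grip.

```bash
python3 -m jog '[[0,0.04,0.16,0,0,0,0.12],[0,0.04,0.16,-0.8,0,0,0.12],[0,0.04,0.16,-1.7,0,0,0.12],[0,0.04,0.16,-2.6,0,0,0.12],[0,0.04,0.16,-2.6,0,0,0.12]]'; python3 -m jog '[[0.4,0,0,0,0,0,0],[0.6,0,0,0,0,0,0],[0.8,0,0,0,0,0,0],[1,0,0,0,0,0,0],[1,0,0,0,0,0,0]]' 60;python3 -m jog '[[1,0,0,0,0,0,0],[1,0,0,0,0,0,0],[1,0,0,0,0,0,0],[1,0,0,0,0,0,0],[1,0,0,0,0,0,0]]' 60
```

```text
time: 3.6
ee_pos: [0.5665, 0.2985, 0.1444]
tcp_rot: [-89.8, 0.1, 100.5]
wrist_force: [0.8, 0.4, 0.4]
opening: 0.0853
time: 4.1
ee_pos: [0.5675, 0.2987, 0.1472]
tcp_rot: [-90.1, 0.0, 100.5]
wrist_force: [2.1, -1.3, 2.9]
opening: 0.0171
time: 4.6
ee_pos: [0.5675, 0.2987, 0.1472]
tcp_rot: [-90.1, -0.0, 100.5]
wrist_force: [0.7, -0.9, 4.8]
opening: 0.0173
```

Gripped, with an opening of 17 mm on the 18 mm bar. Next I lift.

```bash
python3 -m jog '[[1,0,0,0.2,0,0,0],[1,0,0,0.6,0,0,0],[1,0,0,1.2,0,0,0],[1,0,0,1.8,0,0,0],[1,0,0,2.4,0,0,0]]' 80; python3 -m jog '[[1,0,0,0.6,0,0,0],[1,0,0,1.2,0,0,0],[1,0,0,1.8,0,0,0],[1,0,0,2,0,0,0],[1,0,0,2,0,0,0]]'; python3 - <<'E'
from h import *
im,d=bot.camera("scene"); o=bot.get_obs();print(o["ee_pos"],o["tcp_rot"],o["wrist_force"],o["torque"],o["opening"])
save("lift.png",cv2.resize(im[80:300,300:560],None,fx=2,fy=2))
E
```

```text
time: 5.1
ee_pos: [0.5668, 0.2987, 0.2065]
tcp_rot: [-89.9, 0.0, 100.5]
wrist_force: [-0.4, -0.2, -7.2]
opening: 0.017
time: 5.6
ee_pos: [0.5673, 0.2989, 0.2566]
tcp_rot: [-90.0, -0.0, 100.5]
wrist_force: [0.3, 0.9, -7.3]
opening: 0.017
[0.56717349 0.29881712 0.25577378] [-8.99665133e+01  7.76060975e-03  1.00543291e+02] [ 1.46842406 -0.11603352 -7.53445571] [-0.01134304  0.02241092  0.00383645] 0.016707597062081105
```

View pics/lift.png

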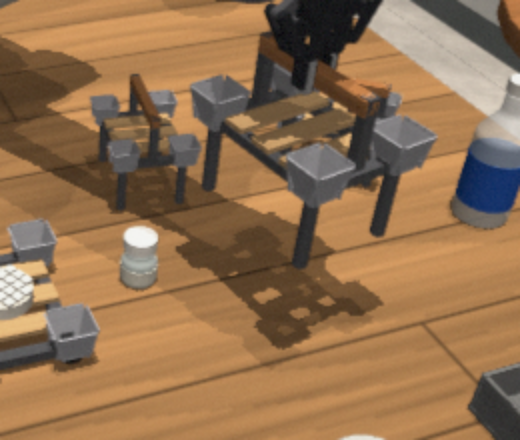

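The lift is clean: the tier hangs level with its feet at about 0.11 m, and the wrist carries 7.4 N. I carry it to the frame.

```bash
python3 -m jog '[[1,-0.08,-0.4,0,0,0,-0.08],[1,-0.23,-1.2,0,0,0,-0.25],[1,-0.43,-2.2,0,0,0,-0.46],[1,-0.66,-3.4,0,0,0,-0.7],[1,-0.9,-4.6,0,0,0,-0.95]]'
python3 -m jog '[[1,-0.25,-1.3,0,0,0,-0.27],[1,-0.51,-2.6,0,0,0,-0.54],[1,-0.76,-3.9,0,0,0,-0.81],[1,-1.01,-5.2,0,0,0,-1.08],[1,-1.27,-6.5,0,0,0,-1.35]]'
python3 -m jog '[[1,-0.25,-1.3,0,0,0,-0.27],[1,-0.51,-2.6,0,0,0,-0.54],[1,-0.76,-3.9,0,0,0,-0.81],[1,-1.01,-5.2,0,0,0,-1.08],[1,-1.27,-6.5,0,0,0,-1.35]]'
python3 -m jog '[[1,-0.25,-1.3,0,0,0,-0.27],[1,-0.5,-2.6,0,0,0,-0.54],[1,-0.74,-3.8,0,0,0,-0.79],[1,-0.94,-4.8,0,0,0,-1],[1,-1.09,-5.6,0,0,0,-1.16]]'
python3 -m jog '[[1,-0.13,-0.6,0,0,0,-0.12],[1,-0.2,-1,0,0,0,-0.22],[1,-0.25,-1.33,0,0,0,-0.27],[1,-0.25,-1.33,0,0,0,-0.27],[1,-0.25,-1.33,0,0,0,-0.27]]'
```

```text
time: 6.15
ee_pos: [0.5437, 0.1821, 0.2553]
tcp_rot: [-89.9, 0.0, 95.7]
wrist_force: [0.3, -0.7, -6.9]
opening: 0.0168
time: 6.65
ee_pos: [0.5117, 0.0195, 0.2555]
tcp_rot: [-89.9, 0.0, 89.0]
wrist_force: [0.5, 0.5, -6.6]
opening: 0.0165
time: 7.15
ee_pos: [0.4798, -0.1428, 0.2556]
tcp_rot: [-90.0, 0.0, 82.2]
wrist_force: [0.3, 0.2, -7.1]
opening: 0.0171
time: 7.65
ee_pos: [0.4524, -0.2828, 0.2554]
tcp_rot: [-89.9, -0.0, 76.4]
wrist_force: [0.1, -0.4, -6.7]
opening: 0.0167
time: 8.15
ee_pos: [0.4478, -0.314, 0.2562]
tcp_rot: [-90.0, -0.0, 75.2]
wrist_force: [-0.8, 0.1, -7.3]
opening: 0.0166
```

On target. I lower to just above the cups and check.

```bash
python3 -m jog '[[1,0,0,-0.3,0,0,0],[1,0,0,-0.8,0,0,0],[1,0,0,-1.4,0,0,0],[1,0,0,-1.9,0,0,0],[1,0,0,-2,0,0,0]]'; python3 - <<'E'
from h import *
im,d=bot.camera("scene"); W=cloud("scene",d); o=bot.get_obs();p=o["ee_pos"];print(p,o["tcp_rot"],o["wrist_force"])
h=.125+p[2]-.1472
it=cubes(p[0],p[1],o["tcp_rot"][2]-90,h)+cubes(.4478,-.3144,-14.9,.048)
overlay("scene",im,it,(120,290,60,240),"pre.png",3)
E
```

```text
time: 8.65
ee_pos: [0.4472, -0.3137, 0.2043]
tcp_rot: [-89.9, -0.1, 75.2]
wrist_force: [0.2, 0.1, -7.3]
opening: 0.0165
[ 0.44732286 -0.31386239  0.20489766] [-8.98928738e+01 -4.18539570e-02  7.51725867e+01] [ 0.28206496  0.55082693 -7.14148965]
```

View pics/pre.png

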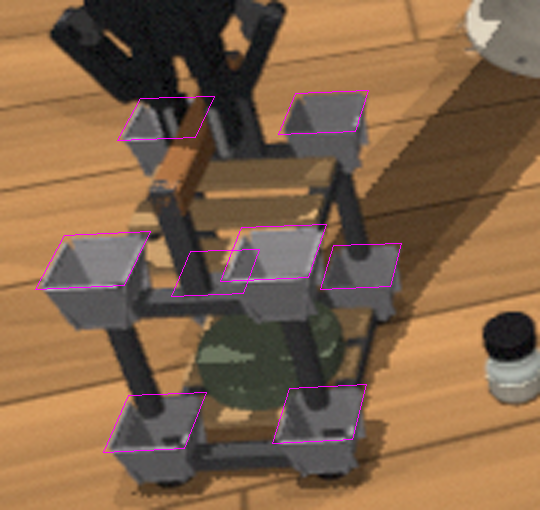

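The tier's cups match the predicted outlines, and the visible feet are centred over the cup mouths. I lower it slowly.

```bash
python3 -m jog '[[1,0,0,-0.2,0,0,0],[1,0,0,-0.4,0,0,0],[1,0,0,-0.6,0,0,0],[1,0,0,-0.8,0,0,0],[1,0,0,-1,0,0,0]]'; python3 -m jog '[[1,0,0,-0.15,0,0,0],[1,0,0,-0.3,0,0,0],[1,0,0,-0.4,0,0,0],[1,0,0,-0.5,0,0,0],[1,0,0,-0.6,0,0,0]]'
```

```text
time: 9.2
ee_pos: [0.4477, -0.3145, 0.1809]
tcp_rot: [-90.0, 0.0, 75.1]
wrist_force: [-0.2, 0.3, -7.1]
opening: 0.0167
time: 9.7
ee_pos: [0.4477, -0.3145, 0.1662]
tcp_rot: [-90.0, 0.0, 75.1]
wrist_force: [0.2, -0.8, -7.3]
opening: 0.0165
```

```bash
python3 -m jog '[[1,0,0,-0.06,0,0,0],[1,0,0,-0.12,0,0,0],[1,0,0,-0.18,0,0,0],[1,0,0,-0.22,0,0,0],[1,0,0,-0.22,0,0,0]]'; python3 -m jog '[[1,0,0,-0.03,0,0,0],[1,0,0,-0.06,0,0,0],[1,0,0,-0.08,0,0,0],[1,0,0,-0.08,0,0,0],[1,0,0,-0.08,0,0,0]]'
```

```text
time: 10.2
ee_pos: [0.4476, -0.3145, 0.1607]
tcp_rot: [-90.0, -0.0, 75.1]
wrist_force: [-0.3, -0.1, -6.0]
opening: 0.0169
time: 10.7
ee_pos: [0.4476, -0.3146, 0.1592]
tcp_rot: [-90.0, 0.0, 75.1]
wrist_force: [-2.5, 1.2, -2.3]
opening: 0.0166
```

```bash
python3 -m jog '[[1,0,0,-0.03,0,0,0],[1,0,0,-0.06,0,0,0],[1,0,0,-0.06,0,0,0],[1,0,0,-0.06,0,0,0]]'; python3 -m jog '[[0.75,0,0,0,0,0,0],[0.7,0,0,0,0,0,0],[0.5,0,0,0,0,0,0],[0.2,0,0,0,0,0,0],[0,0,0,0,0,0,0]]' 20; python3 -m jog '[[0,0,0,0,0,0,0],[0,0,0,0,0,0,0],[0,0,0,0.3,0,0,0],[0,0,0,0.8,0,0,0],[0,0,0,1.4,0,0,0]]'
```

```text
time: 11.1
ee_pos: [0.4476, -0.3145, 0.1591]
tcp_rot: [-90.1, 0.0, 75.1]
wrist_force: [-6.1, 3.0, 9.8]
opening: 0.0168
time: 11.6
ee_pos: [0.4477, -0.3145, 0.1572]
tcp_rot: [-90.0, 0.0, 75.1]
wrist_force: [-0.0, 0.7, -0.8]
opening: 0.0681
time: 12.1
ee_pos: [0.4476, -0.3145, 0.1934]
tcp_rot: [-90.0, 0.0, 75.1]
wrist_force: [-0.1, -0.2, -0.1]
opening: 0.0855
```

Released. I back away upward and then aside toward the base, so both cameras can see the stack.

```bash
python3 -m jog '[[0,0,0,1,0,0,0],[0,0,0,2,0,0,0],[0,0,0,3,0,0,0],[0,0,0,3.5,0,0,0],[0,0,0,3.5,0,0,0]]'; python3 -m jog '[[0,0,1.5,0,0,0,0],[0,0,3,0,0,0,0],[0,0,4.5,0,0,0,0],[0,0,6,0,0,0,0],[0,0,7.5,0,0,0,0]]'; python3 -m jog '[[0,0,1.5,0,0,0,0],[0,0,3,0,0,0,0],[0,0,4,0,0,0,0],[0,0,4.5,0,0,0,0],[0,0,4.5,0,0,0,0]]';  python3 - <<'E'
from h import *
it=cubes(.4478,-.3144,-14.9,.137)+cubes(.4478,-.3144,-14.9,.048)
o=[]
for n,roi in(("top",(140,280,410,570)),("scene",(120,290,60,240))):
    im,d=bot.camera(n); W=cloud(n,d); o.append(cv2.resize(overlay(n,im,it,roi,"x.png",3),(400,380)))
    for dx,dy in ((-.075,-.052),(-.075,.052),(.075,-.052),(.075,.052)):
        a=np.radians(-14.9);c=np.array([.4478+np.cos(a)*dx-np.sin(a)*dy,-.3144+np.sin(a)*dx+np.cos(a)*dy])
        m=(np.linalg.norm(W[...,:2]-c,axis=-1)<.037)&(W[...,2]>.09); print(n,m.sum(),np.round(np.nanpercentile(W[m][:,2],[80,90,95]),4))
    m=(np.linalg.norm(W[...,:2]-[.4478,-.3144],axis=-1)<.05)&(W[...,2]>.165); q=W[m]; print("bar z",np.median(q[:,2]))
    for l in("mirror","base_frame","spare_frame"):
        for r in bot.regions_of(n,l): print(l,round(r["conf"],2),np.round(r["point"]),np.round(np.nanmedian(W[r["pixels"]],0),3))
save("fin.png",np.hstack(o))
E
```

```text
time: 12.6
ee_pos: [0.4482, -0.3149, 0.2829]
tcp_rot: [-90.2, 0.1, 75.1]
wrist_force: [0.1, -1.2, 0.1]
opening: 0.0853
time: 13.1
ee_pos: [0.4472, -0.1256, 0.2794]
tcp_rot: [-90.0, -0.0, 75.1]
wrist_force: [-0.0, 0.1, 0.1]
opening: 0.0853
time: 13.6
ee_pos: [0.4476, -0.0135, 0.2796]
tcp_rot: [-90.0, 0.0, 75.3]
wrist_force: [0.1, -0.9, 1.0]
opening: 0.0856
top 589 [0.1338 0.1371 0.1384]
top 395 [0.134  0.1374 0.1387]
top 542 [0.1342 0.1372 0.1389]
top 349 [0.134  0.1369 0.1384]
bar z 0.1872038661523387
mirror 0.58 [208. 485.] [ 0.449 -0.317  0.047]
base_frame 0.76 [247. 497.] [ 0.357 -0.336  0.023]
spare_frame 0.77 [198. 340.] [0.48  0.035 0.026]
scene 394 [0.1352 0.1372 0.1385]
scene 628 [0.1342 0.1368 0.138 ]
scene 979 [0.134 0.137 0.138]
scene 844 [0.1342 0.1369 0.1382]
bar z 0.18722229412863745
mirror 0.72 [246. 148.] [ 0.489 -0.323  0.044]
base_frame 0.6 [261. 154.] [ 0.516 -0.308  0.028]
spare_frame 0.56 [240. 308.] [ 0.551 -0.006  0.027]
```

View pics/fin.png

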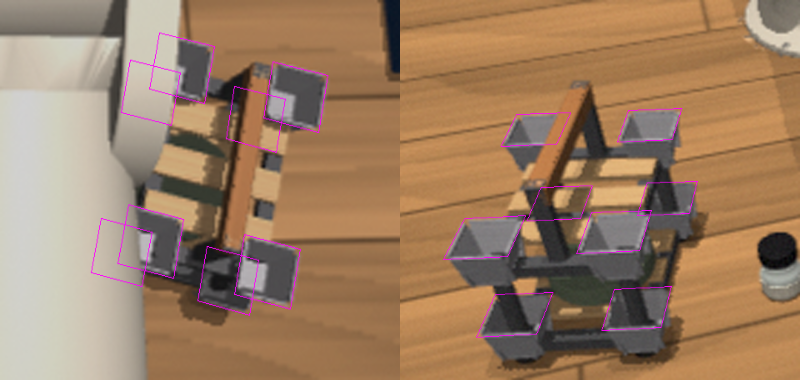

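All four rims read 0.137 m and the bar top 0.187 m, exactly 12 mm above standing height, so the tier is seated and level. The overlays match and the mirror is in place.

```bash
python3 -c "
from workcell import bot
print(bot.job_done())"
```

```text
the job is handed in; nothing more can be done
None
```

I picked up the full-size tier by its wooden handle and stacked it on the frame holding the mirror blank. I lowered it slowly, let go and moved the arm clear. It was handed in at about 14 s on the robot's clock, well under the 42 s limit.

- **Seating:** in both cameras all four cup rims are 137 mm above the bench and the handle top is 187 mm. That is the 12 mm rise expected for a fully seated, level tier.
- **Position:** the tier's outline matches the frame's position in both views, though the arm partly hid one side in the top view.
- **Mirror:** it shows under the tray at its original height (44–47 mm). The camera estimates of its position moved 3–8 mm in the top view and 27 mm in the scene view. I put that down to the tier hiding part of it.
- **Forces:** the highest wrist force in the readings was about 12 N, as the tier was set down.

No check failed.

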